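Release the jam filler's ratchet and draw back its rod

ROBOT

A 7-joint arm with a two-finger parallel gripper is mounted at the origin on a cart in front of the work surface, level with it; the furniture and walls round the work are solid. World frame = base frame: x ahead of the robot, y to its left, z up, the work surface at z = 0. Lengths are in m, angles in rad, forces in N, time in s.
With the tool pointing down it reaches from about 0.4 to 0.85 m from the base axis. Payload 10.4 kg.
Tool frame: the origin (TCP) lies on the centre line of the jaws, within the pads' length; the fingertips stand 11 mm ahead of it and the grasp point (between the pads) lies 8 mm behind it; z points along the fingers, y is the line along which they close (so a half turn about z gives the same grasp; the last joint's range is limited). The gripper opens to 87 mm and grips with 3 to 60 N. Pads are 19 mm wide; open, the fingers measure 117 mm over their backs; the gripper's body (75 mm by 190 mm) begins 51 mm behind the grasp point.
Start: joints at [1.121, 0.332, -0.065, 1.46, 0.022, 1.35, -0.088], TCP at [0.259, -0.569, 0.234] pointing down, gripper open.
Joint ranges: [-2.6, 2.6], [-0.5, 2.12], [-1.47, 1.34], [0.16, 2.42], [-1.27, 4.41], [0.06, 2.06], [-2.6, 2.6]. Speed limits (rad/s): [2.22, 2.22, 2.79, 2.79, 3.14, 3.14, 3.14].

INTERFACE

Orientations are given as a unit quaternion [x, y, z, w].
In Python, from bench import r gives the robot as it stands.
- The arm moves only by the shell command python3 -m pendant 'ROWS' [OPENING] [FORCE]. ROWS is JSON, a list of rows, each a list of 4 numbers: the shift along the tool's x, y, z in m, then the turn about the tool's z in rad. A call has 1 to 8 rows; each row shifts and turns the commanded pose from where the row before left it, along the tool's axes as they then stand; what a row does not reach is not made up. A row lasts 1/12 s, in which the tool goes at most 41.7 mm and 7.16 degrees, less where a joint would pass 70% of its speed; a pose out of reach is approached as far as the arm can. A call with a gripper value outside its range is refused whole. OPENING is the opening, from 0 (shut) to 1 (fully open), set as the call begins (- or left out, the last holds). The fingers move at their own pace and stop on an object; FORCE is the grip in N (left out, the last holds). Time passes only in rows, so rows that do not move let the fingers close. It gives the time, the measured TCP pose, the force, the opening and the grip force at its end, in the units of the state.
- r.read_state(): the state, without advancing time (a new reading comes with each control period).
- r.camera(name): name is "side" or "top"; returns a dict with "img" (384x512x3 uint8, red, green, blue), "camera_matrix" (3x3 intrinsics, pixels), "dist_coeffs" ([k1, k2, p1, p2, k3] as OpenCV has them; the pictures are not rectified), "xyz" and "attitude" of the camera in the world. Camera axes: x right, y down, z forward; pixel columns grow to the right and rows downward; lengths in m; the calibration is good to about 2 mm. A picture is of the moment at which its call begins. There is no depth.
- r.close_job(): hands the job in; it is judged then, once.
Trained networks look in the newest picture that a camera, given by its name, has taken for a name from the list of things; names that differ only in an ending like _2 or _b are one class to them, and where a whole thing is asked for, a point or a joint stands for the part that bears it (a point fixed in the world has none). Each returns a list of dicts, best first, with "score" (0 to 1); they miss things now and then, are a little off and sometimes report something else, mostly with a low value. They report only what shows in the picture. A call takes as long as a camera call.
- r.outline_of(thing, camera): "mask" (384x512 bool, what is visible of it) and "bbox" ([centre column, centre row, width, height] in pixels, round what is visible of it).
The state is a dict: "time": time; "joint_positions": joint angles; "joint_vel": joint speeds; "joint_torque": joint torques, N m; "ee_pos": TCP position; "eef_rot": TCP orientation; "ft_force": force on the tool from outside, world axes, zero at the start; "torque": the same for the moment, N m; "width": finger opening in m; "grip_force": force on a finger pad.
Only numpy, scipy, OpenCV 4.12 (cv2) and the standard library are available. Lean on these libraries where they do the work, as an engineer would, in place of code of your own. Each camera call takes 0.05 s, during which the arm holds its last target. There are 200 camera calls.

TASK

The red jam filler is to get a new cartridge. Throw its red ball lever over towards the black grip post, so that the pawl lifts out of the toothed rod and stays up, then pull that filler's rod back by its black grip post as far as it will come, and let go with the pawl still up. Do not disturb the yellow filler's lever or rod.

Things in the scene. Friction and masses are not known exactly. Their poses are not given: they have to be found in the camera images.
- red_filler: Fixed bench device, origin on the counter under the pawl's pivot. Along its +x: a level red cartridge, 43 mm thick, top 66 mm high, from x 34 mm to a nozzle at 158. Along -x: a toothed rod with a black grip post. Aluminium cheeks, 74 mm high, carry the pivot (across the rod, 66 mm high). The pawl and its red ball lever are one piece; with its nose in the teeth the rod cannot be pulled out.
- red_knob (a point): Centre of the red ball (22 mm) on the pawl's lever, 45 mm from the pivot. At the start it leans 26 deg to the cartridge: 20 mm to +x of the pivot, 107 mm high, pawl in the teeth. Pushed past upright towards the post (under 1 N) it falls onto its other stop, 34 deg past upright: 25 mm to -x, 103 mm high; the pawl is then clear and stays up. This point's axes turn with the lever.
- red_grip (a point): Point to grip on the axis of the black post on the red filler's rod, 72 mm high. Post 18 mm in diameter from 54 to 89 mm high, 26 mm wide foot below, 90 mm to -x of the pivot when the rod is fully in. +x points along the rod to the pawl and cartridge, +z up. The rod slides out along -x, friction about 2 N, to a stop 68 mm from fully in; it starts 0 to 1.5 mm out and stays where it is left.
- yellow_knob (a point): Centre of the ball on the lever of the other filler, the same in every way but with a yellow ball and cartridge. To be left alone.
- yellow_grip (a point): The same point on the grip post of the yellow filler. To be left alone.

How it is judged:
By the outcome, as a careful person would: the job done as asked, in the order asked, and still so for the second after the job is handed in, with the robot touching nothing.
It also fails if it takes over 35 s, if anything falls off the work surface, if the arm or the gripper's body presses on something with over 40 N, if the wrist force passes 120 N, or if a joint passes its speed limit or range.

## Working session

There is one attempt and no reset: what is moved stays moved. The work goes in short steps, Python scripts to look and compute and a shell command to move; the robot and the scene stay as the last step left them, time stands still between calls to the robot, and variables do not carry over. Pictures are saved under pics/ and viewed, at most 10 in all, crops included, and the job is handed in when it is done.

```bash
mkdir -p pics
cat > h.py <<'E'
import numpy as np, cv2
from bench import r
from scipy.spatial.transform import Rotation as R
def pose(c):
    a=np.array(c["attitude"],float)
    return (R.from_quat(a).as_matrix() if a.size==4 else a.reshape(3,3)), np.array(c["xyz"],float)
def ray(c,uv):
    p=cv2.undistortPoints(np.array([[uv]],float),np.array(c["camera_matrix"],float),np.array(c["dist_coeffs"],float))[0,0]
    M,o=pose(c); d=M@np.array([p[0],p[1],1]); return o,d/np.linalg.norm(d)
def atz(c,uv,z):
    o,d=ray(c,uv); return o+d*(z-o[2])/d[2]
def proj(c,P):
    M,o=pose(c); q=cv2.projectPoints(((np.atleast_2d(P)-o)@M),np.zeros(3),np.zeros(3),np.array(c["camera_matrix"],float),np.array(c["dist_coeffs"],float))[0]
    return q[:,0]
def cen(m):
    ys,xs=np.nonzero(m); return np.array([xs.mean(),ys.mean()])
E
python3 - <<'E'
from h import *
ims=[]
for n in("top","side"):
    c=r.camera(n); cv2.imwrite(f"pics/{n}0.png",c["img"][...,::-1]); print(n,c["xyz"],c["attitude"])
    for t,z in(("red_knob",.107),("red_grip",.072),("yellow_knob",.107),("yellow_grip",.072)):
        for d in r.outline_of(t,n)[:3]:
            u=cen(d["mask"]); print(t,round(d["score"],2),np.round(d["bbox"]),u.round(1),atz(c,u,z).round(4))
s=r.read_state();print(s["time"],s["ee_pos"],s["eef_rot"],R.from_quat(s["eef_rot"]).as_matrix().round(2))
E
```

```text
top [0.42354642 0.01680647 0.95239829] [ 0.71285926 -0.69517291  0.07237229 -0.05769353]
red_knob 0.44 [310. 193.  14.  22.] [308.9 191.3] [ 0.5959 -0.1025  0.107 ]
red_grip 0.62 [314. 217.  23.  63.] [313.4 223.6] [ 0.5278 -0.1178  0.072 ]
red_grip 0.38 [310. 191.  14.  23.] [308.8 190.8] [ 0.6041 -0.107   0.072 ]
yellow_knob 0.67 [182. 175.  11.  20.] [181.8 171.3] [0.6337 0.1827 0.107 ]
yellow_grip 0.76 [193. 194.  14.  57.] [189.1 204.6] [0.5643 0.1683 0.072 ]
side [ 0.57293936 -0.62545323  0.62978509] [ 0.90581721  0.01508893  0.0038264  -0.42338264]
red_knob 0.57 [272. 238.  26.  31.] [270.2 237.8] [ 0.6004 -0.1215  0.107 ]
red_knob 0.43 [284. 145.  15.  17.] [285.7 143.4] [0.6366 0.1662 0.107 ]
red_grip 0.85 [241. 259.  75.  26.] [225.7 258.5] [ 0.5261 -0.1401  0.072 ]
yellow_knob 0.48 [283. 144.  20.  17.] [284.9 144. ] [0.6348 0.1639 0.107 ]
yellow_grip 0.61 [261. 158.  57.  23.] [247. 162.] [0.5529 0.1403 0.072 ]
0.5 [ 0.25875967 -0.56890235  0.23351883] [ 9.77309337e-01  2.11817041e-01  2.02143942e-06 -1.14599198e-05] [[ 0.91  0.41 -0.  ]
 [ 0.41 -0.91  0.  ]
 [ 0.   -0.   -1.  ]]
```

Run:
```python
import cv2
a=cv2.imread("pics/top0.png")[130:290,150:360];b=cv2.imread("pics/side0.png")[110:310,170:400]
a=cv2.resize(a,(790,602),interpolation=3)[:600];b=cv2.resize(b,(690,600),interpolation=3)
cv2.imwrite("pics/ta.png",a);cv2.imwrite("pics/sb.png",b)
```

```text
(no output)
```

View pics/ta.png

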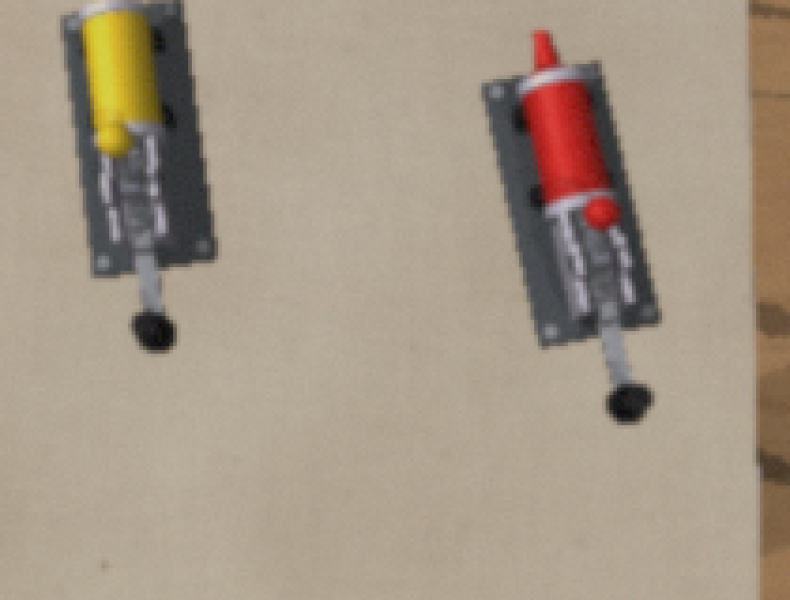

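View pics/sb.png

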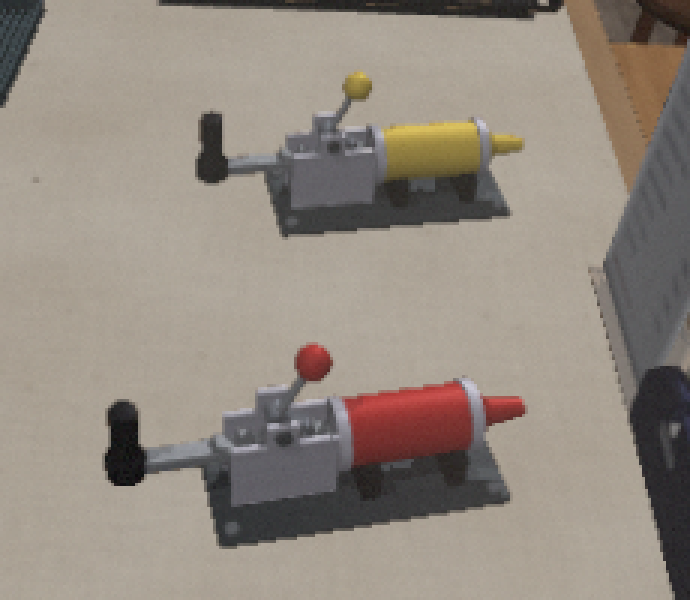

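The crops show the red ball at about (310,186) in top and (274,231) in side. The red post is at about (317,237) in top, with its mid-height at about (211,254) in side. The yellow filler stands well apart to the left. I'll triangulate from these.

Run:
```python
from h import *
def tri(c1,u1,c2,u2):
    o1,d1=ray(c1,u1);o2,d2=ray(c2,u2)
    A=np.stack([d1,-d2],1);t=np.linalg.lstsq(A,o2-o1,rcond=None)[0]
    a,b=o1+d1*t[0],o2+d2*t[1];return ((a+b)/2).round(4),np.linalg.norm(a-b).round(4)
T=r.camera("top");S=r.camera("side")
print("knob",tri(T,(309.6,186.2),S,(274.2,230.7)), atz(T,(309.6,186.2),.107),atz(S,(274.2,230.7),.107))
print("ygrip",atz(T,(190.7,217.9),.075),"yknob",atz(T,(180,166.8),.107))
print("grip",atz(T,(317.0,237.2),.075),atz(S,(211,253.5),.072))
# rod dir: top cam, cartridge axis: nozzle tip
print("nozzle",atz(T,(150+541/3.76,130+33/3.76),.045),atz(S,(170+522/3,110+408/3),.045))
k=(atz(T,(309.6,186.2),.107)+atz(S,(274.2,230.7),.107))/2
g=(atz(T,(317.0,237.2),.075)+atz(S,(211,253.5),.072))/2
d=(k-g)[:2];print("dir deg",np.degrees(np.arctan2(d[1],d[0])),"len (exp .110)",np.linalg.norm(d))
```

```text
knob (array([ 0.6075, -0.104 ,  0.1066]), np.float64(0.0001)) [ 0.60750716 -0.10395241  0.107     ] [ 0.60746505 -0.10443256  0.107     ]
ygrip [0.53326534 0.16228741 0.075     ] yknob [0.64389145 0.18748269 0.107     ]
grip [ 0.49666032 -0.1254764   0.075     ] [ 0.49994643 -0.12985575  0.072     ]
nozzle [ 0.73905669 -0.07405084  0.045     ] [ 0.74146077 -0.07773261  0.045     ]
dir deg 12.133531201550367 len (exp .110) 0.1116775602156005
```

```bash
python3 -m pendant '[[0,0,0,0.1073],[0,0,0,0.1073],[0.027,-0.0217,0,0],[0.027,-0.0217,0,0],[0.027,-0.0217,0,0],[0.027,-0.0217,0,0],[0.027,-0.0217,0,0],[0.027,-0.0217,0,0]]' 0
```

```text
time: 1.27
ee_pos: [0.3905, -0.4062, 0.2338]
eef_rot: [0.994, 0.106, 0.0, 0.0]
ft_force: [1.0, -0.5, -0.6]
width: 0.0422
grip_force: 0.0
```

```bash
python3 -m pendant '[[0.027,-0.0217,0,0],[0.027,-0.0217,0,0],[0.027,-0.0217,0,0],[0.027,-0.0217,0,0],[0.027,-0.0217,0,0],[0.027,-0.0217,0,0],[0.027,-0.0217,0,0],[0.027,-0.0217,0,0]]'
python3 - <<'E'
from h import *
s=r.read_state();M=R.from_quat(s["eef_rot"]).as_matrix();print(M.round(3),s["time"])
print("to go, tool axes",M.T@(np.array([.643,-.0965,.106])-s["ee_pos"]))
E
```

```text
time: 1.93
ee_pos: [0.5652, -0.191, 0.2338]
eef_rot: [0.994, 0.106, 0.0, 0.0]
ft_force: [0.1, -0.2, -0.7]
width: 0.0006
grip_force: 0.0
[[ 0.978  0.21   0.   ]
 [ 0.21  -0.978 -0.   ]
 [ 0.     0.    -1.   ]] 1.9333
to go, tool axes [ 0.0959265  -0.07604868  0.12780172]
```

```bash
python3 -m pendant '[[0.026,-0.02,0,0],[0.026,-0.02,0,0],[0.026,-0.02,0,0],[0.018,-0.016,0,0],[0,0,0.03,0],[0,0,0.03,0],[0,0,0.02,0],[0,0,0,0]]'
python3 - <<'E'
from h import *
c=r.camera("side");cv2.imwrite("pics/s2.png",cv2.resize(c["img"][130:330,190:400],(630,600),interpolation=3)[...,::-1])
s=r.read_state();M=R.from_quat(s["eef_rot"]).as_matrix()
print("to go",(M.T@(np.array([.643,-.0965,.106])-s["ee_pos"])).round(4))
E
```

```text
time: 2.6
ee_pos: [0.6396, -0.0977, 0.1485]
eef_rot: [0.994, 0.106, -0.004, -0.001]
ft_force: [-1.8, -0.5, -0.1]
width: 0.0009
grip_force: 0.0
to go [ 0.0026 -0.0008  0.0455]
```

View pics/s2.png

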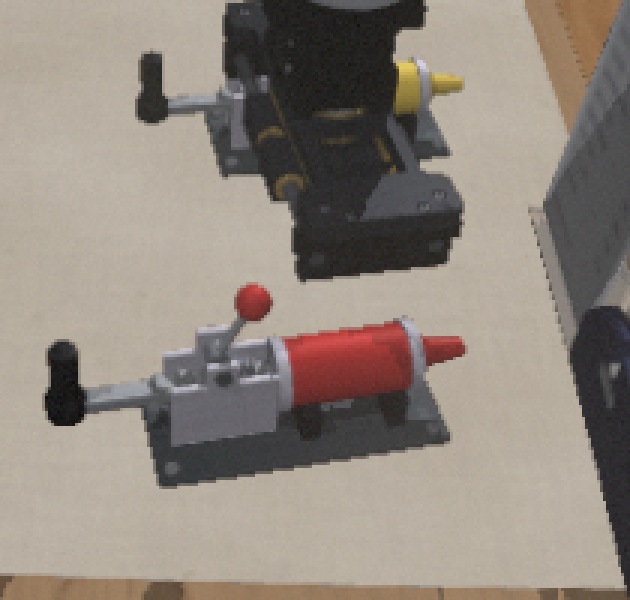

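The side view shows the red ball at crop (254,302), lever untouched. The gripper body hides the fingertips, so I'll check by projection that the tip lies behind it.

Run:
```python
from h import *
c=r.camera("side");s=r.read_state();p=np.array(s["ee_pos"])
for P in(p-[0,0,.011],p+[.0,-.095,.043],[.6075,-.104,.107]): print((proj(c,P)[0]-[190,130])*3)
c=r.camera("top");cv2.imwrite("pics/t2.png",cv2.resize(c["img"][130:290,220:380],(600,600),interpolation=3)[...,::-1])
```

```text
[317.8498791  250.13762496]
[337.95669007 303.00651138]
[252.65100604 301.56376478]
```

```bash
python3 -m pendant '[[0.003,-0.001,0.015,0],[0,0,0.015,0],[0,0,0.015,0],[0,0,0,0]]'
```

```text
time: 3.08
ee_pos: [0.644, -0.0962, 0.1066]
eef_rot: [0.994, 0.106, -0.001, -0.0]
ft_force: [0.0, 0.2, -0.5]
width: 0.0006
grip_force: 0.0
```

```bash
python3 -m pendant '[[-0.01,0,0,0],[-0.01,0,0,0],[-0.008,0,0,0],[-0.008,0,0,0],[-0.008,0,0,0],[-0.008,0,0,0],[0,0,0,0],[0,0,0,0]]'
python3 - <<'E'
from h import *
c=r.camera("side");cv2.imwrite("pics/s3.png",cv2.resize(c["img"][130:330,190:400],(630,600),interpolation=3)[...,::-1])
E
```

```text
time: 3.75
ee_pos: [0.5938, -0.1075, 0.1089]
eef_rot: [0.994, 0.106, 0.0, 0.0]
ft_force: [0.2, 0.8, -0.5]
width: 0.0003
grip_force: 0.0
```

View pics/s3.png

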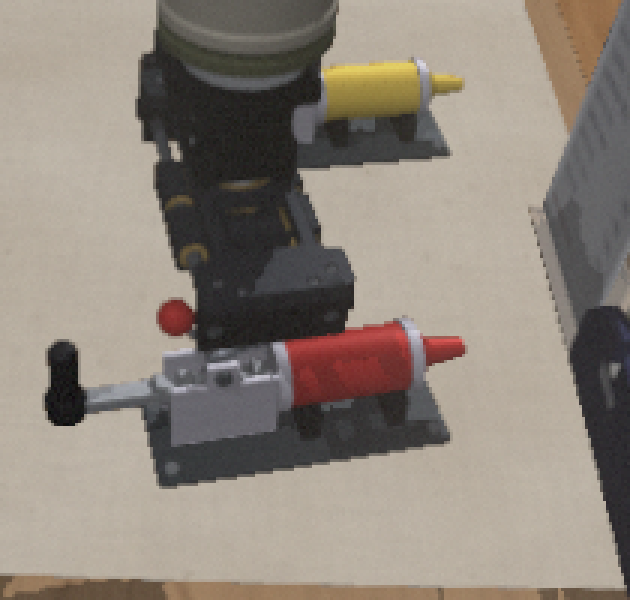

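The ball has gone over to its other stop, at crop (176,318). Next I lift, cross to above the post and open.

```bash
python3 -m pendant '[[0.005,0,0,0],[0,0,-0.035,0],[0,0,-0.035,0],[-0.03,0,-0.01,0],[-0.035,0,0,0],[-0.036,-0.001,0,0],[0,0,0,0],[0,0,0,0]]'; python3 -m pendant '[[0,0,0,0],[0,0,0,0],[0,0,0,0],[0,0,0,0]]' 1
python3 - <<'E'
from h import *
c=r.camera("side");cv2.imwrite("pics/s4.png",cv2.resize(c["img"][130:330,150:360],(630,600),interpolation=3)[...,::-1])
s=r.read_state();M=R.from_quat(s["eef_rot"]).as_matrix()
print("to go",(M.T@(np.array([.4998,-.1268,.070])-s["ee_pos"])).round(4))
for d in r.outline_of("red_knob","side")[:2]: print(d["score"],cen(d["mask"]),atz(c,cen(d["mask"]),.103))
print("expected",[.588-.025*.978,-.108-.025*.21], proj(c,[.4998,-.1268,.089]),proj(c,[.4998,-.1268,.054]))
E
```

```text
time: 4.47
ee_pos: [0.4993, -0.127, 0.189]
eef_rot: [0.994, 0.105, 0.0, 0.001]
ft_force: [0.7, 0.1, 1.0]
width: 0.0006
grip_force: 0.0
time: 4.8
ee_pos: [0.5007, -0.1259, 0.1883]
eef_rot: [0.994, 0.106, -0.0, -0.0]
ft_force: [-0.2, 0.2, 0.4]
width: 0.0198
grip_force: 0.0
to go [-0.0009  0.0006  0.1183]
0.75 [257.11392405 239.98734177] [ 0.57861354 -0.12372174  0.103     ]
0.28 [286.27927928 143.57657658] [0.63840851 0.1716632  0.103     ]
expected [0.56355, -0.11325] [[210.63618227 245.4735141 ]] [[211.54810603 259.04774176]]
```

View pics/s4.png

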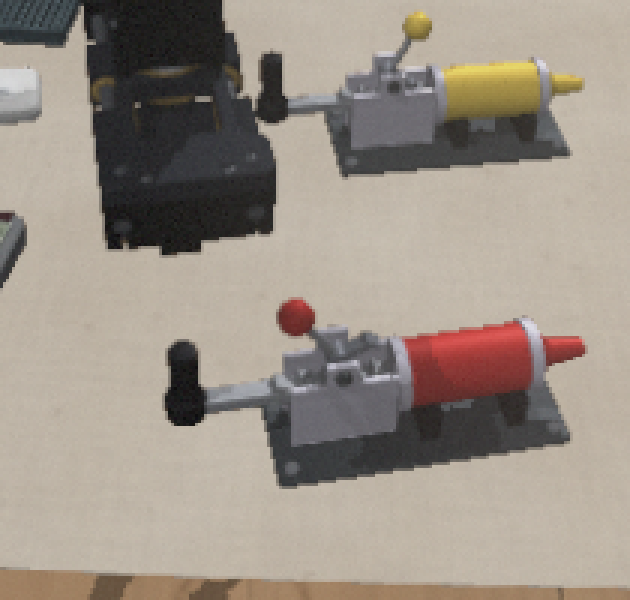

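The ball has stayed over at crop (296,317) with the pawl up. The post at crop (183,342–400) matches my projection, so I open fully and descend.

```bash
python3 -m pendant '[[-0.001,0,0,0],[0,0,0,0],[0,0,0,0],[0,0,0,0],[0,0,0,0],[0,0,0.02,0],[0,0,0.02,0],[0,0,0.02,0]]'; python3 -m pendant '[[0,0,0.02,0],[0,0,0.02,0],[0,0,0.018,0],[0,0,0,0]]'; python3 -m pendant '[[0,0,0,0],[0,0,0,0],[0,0,0,0],[0,0,0,0],[0,0,0,0],[0,0,0,0],[0,0,0,0],[0,0,0,0]]' 0 20;python3 -m pendant '[[0,0,0,0],[0,0,0,0],[0,0,0,0],[0,0,0,0],[0,0,0,0],[0,0,0,0],[0,0,0,0],[0,0,0,0]]'
```

```text
time: 5.57
ee_pos: [0.4992, -0.1267, 0.1281]
eef_rot: [0.994, 0.106, 0.001, 0.0]
ft_force: [0.4, 0.5, -0.8]
width: 0.0802
grip_force: 0.0
time: 5.9
ee_pos: [0.4968, -0.1262, 0.0674]
eef_rot: [0.994, 0.106, -0.002, -0.001]
ft_force: [-0.3, 0.0, 0.6]
width: 0.0867
grip_force: 0.0
time: 6.57
ee_pos: [0.499, -0.1267, 0.0707]
eef_rot: [0.994, 0.106, 0.0, 0.0]
ft_force: [-0.8, 1.2, -0.8]
width: 0.0415
grip_force: 0.0
time: 7.23
ee_pos: [0.4993, -0.1283, 0.0706]
eef_rot: [0.994, 0.105, 0.0, 0.001]
ft_force: [1.7, -6.5, -2.6]
width: 0.017
grip_force: 20.0
```

```bash
python3 -m pendant '[[-0.004,0.0015,0,0],[-0.008,0,0,0],[-0.008,0,0,0],[-0.008,0,0,0],[-0.008,0,0,0],[-0.008,0,0,0],[-0.008,0,0,0],[-0.008,0,0,0]]'; python3 -m pendant '[[-0.004,0,0,0],[0,0,0,0]]'
```

```text
time: 7.9
ee_pos: [0.4398, -0.1421, 0.0706]
eef_rot: [0.994, 0.105, 0.0, 0.001]
ft_force: [3.5, -6.6, -5.4]
width: 0.0173
grip_force: 20.0
time: 8.07
ee_pos: [0.435, -0.1432, 0.0706]
eef_rot: [0.994, 0.105, -0.0, 0.001]
ft_force: [-0.4, -6.8, -1.3]
width: 0.0174
grip_force: 20.0
```

```bash
python3 -m pendant '[[-0.002,0.0015,0,0],[0,0,0,0]]'; python3 -m pendant '[[-0.002,0,0,0],[0,0,0,0]]';python3 -m pendant '[[-0.002,0,0,0],[0,0,0,0]]'
```

```text
time: 8.23
ee_pos: [0.434, -0.1435, 0.0705]
eef_rot: [0.994, 0.106, -0.0, -0.0]
ft_force: [-1.6, -0.5, 1.7]
width: 0.0173
grip_force: 20.0
time: 8.4
ee_pos: [0.4339, -0.1436, 0.0706]
eef_rot: [0.994, 0.106, 0.001, 0.0]
ft_force: [7.5, 0.7, -6.1]
width: 0.0173
grip_force: 20.0
time: 8.57
ee_pos: [0.4336, -0.1436, 0.0708]
eef_rot: [0.994, 0.106, 0.003, 0.0]
ft_force: [15.0, -0.6, -14.4]
width: 0.0171
grip_force: 20.0
```

Force is rising with no more travel, after about 67 mm, so the rod is at its stop. I'll unload to near zero force and release.

```bash
python3 -m pendant '[[0.0035,0,0,0],[0,0,0,0]]'; python3 -m pendant '[[0,0,0,0],[0,0,0,0],[0,0,0,0],[0,0,0,0],[0,0,0,0],[0,0,0,0],[0,0,0,0],[0,0,0,0]]' 0.8; python3 -m pendant '[[0,0,0,0],[0,0,0,0],[0,0,0,0],[0,0,0,0],[0,0,-0.02,0],[0,0,-0.03,0],[0,0,-0.035,0],[0,0,-0.035,0]]';  python3 -m pendant '[[0,0,-0.03,0],[0,0,0,0],[0,0,0,0]]'
python3 - <<'E'
from h import *
c=r.camera("side");cv2.imwrite("pics/s5.png",cv2.resize(c["img"][130:330,150:360],(630,600),interpolation=3)[...,::-1])
P=np.array([.4998,-.1268,.089])-.068*np.array([.978,.21,0]);print((proj(c,P)-[150,130])*3)
E
```

```text
time: 8.73
ee_pos: [0.4348, -0.1434, 0.0707]
eef_rot: [0.994, 0.106, 0.0, 0.0]
ft_force: [2.3, -0.5, -0.0]
width: 0.0168
grip_force: 20.0
time: 9.4
ee_pos: [0.4346, -0.1436, 0.0705]
eef_rot: [0.994, 0.106, -0.0, 0.0]
ft_force: [-0.8, 0.4, 0.2]
width: 0.0627
grip_force: 0.0
time: 10.07
ee_pos: [0.4341, -0.1433, 0.1917]
eef_rot: [0.994, 0.106, -0.0, -0.0]
ft_force: [1.8, -0.6, 0.4]
width: 0.0696
grip_force: 0.0
time: 10.32
ee_pos: [0.4355, -0.1438, 0.2221]
eef_rot: [0.994, 0.106, 0.002, 0.001]
ft_force: [-0.4, -0.0, -0.3]
width: 0.0698
grip_force: 0.0
[[ 61.72406388 360.80829373]]
```

View pics/s5.png

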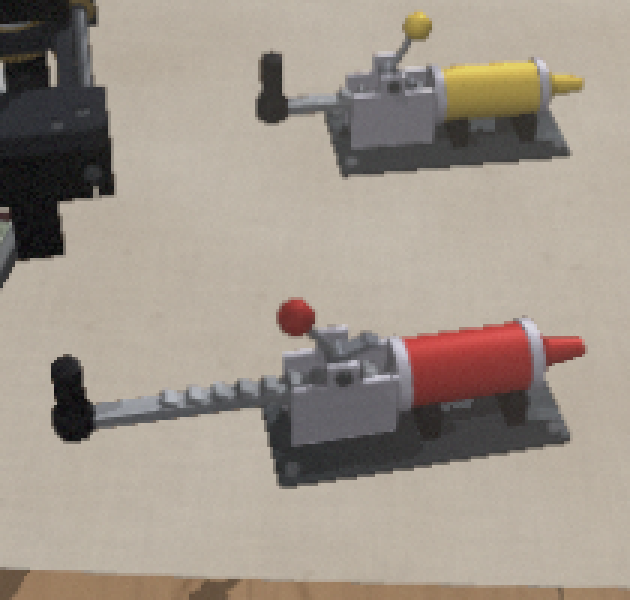

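The rod is out, the pawl is up (ball at crop (296,317)) and the yellow filler is unchanged. Unloading may have eased the rod back about 1 mm, so I'll grip once more, pull lightly against the stop and release under slight pull.

```bash
python3 -m pendant '[[0,0,0.03,0],[0,0,0.03,0],[0,0,0.03,0],[0,0,0.03,0],[0,0,0.03,0],[0,0,0,0],[0,0,0,0]]' 0.8; python3 -m pendant '[[0,0,0,0],[0,0,0,0],[0,0,0,0],[0,0,0,0],[0,0,0,0],[0,0,0,0],[0,0,0,0],[0,0,0,0]]' 0 20;python3 -m pendant '[[0,0,0,0],[0,0,0,0],[0,0,0,0],[0,0,0,0],[0,0,0,0],[-0.001,0,0,0],[-0.001,0,0,0],[0,0,0,0]]'
```

```text
time: 10.95
ee_pos: [0.4329, -0.1429, 0.0691]
eef_rot: [0.994, 0.106, -0.002, -0.001]
ft_force: [-0.1, -1.2, 0.0]
width: 0.0696
grip_force: 0.0
time: 11.62
ee_pos: [0.4346, -0.1436, 0.0707]
eef_rot: [0.994, 0.106, 0.0, 0.0]
ft_force: [-0.0, 0.1, 0.4]
width: 0.0241
grip_force: 0.0
time: 12.28
ee_pos: [0.4335, -0.1437, 0.0706]
eef_rot: [0.994, 0.106, 0.001, 0.0]
ft_force: [5.0, 2.2, -3.4]
width: 0.0172
grip_force: 20.0
```

```bash
python3 -m pendant '[[-0.001,0,0,0],[0,0,0,0]]'
```

```text
time: 12.45
ee_pos: [0.4334, -0.1437, 0.0707]
eef_rot: [0.994, 0.106, 0.002, 0.0]
ft_force: [9.8, 2.2, -8.4]
width: 0.0173
grip_force: 20.0
```

At the stop again with about 10 N on it. I'll release here and lift.

```bash
python3 -m pendant '[[0,0,0,0],[0,0,0,0],[0,0,0,0],[0,0,0,0],[0,0,0,0],[0,0,0,0],[0,0,0,0],[0,0,0,0]]' 0.8; python3 -m pendant '[[0,0,0,0],[0,0,0,0],[0,0,0,0],[0,0,0,0],[0,0,-0.02,0],[0,0,-0.03,0],[0,0,-0.035,0],[0,0,-0.035,0]]';  python3 -m pendant '[[0,0,-0.03,0],[0,0,0,0],[0,0,0,0]]'
python3 - <<'E'
from h import *
c=r.camera("side");cv2.imwrite("pics/s6.png",cv2.resize(c["img"][130:330,150:360],(630,600),interpolation=3)[...,::-1])
E
```

```text
time: 13.12
ee_pos: [0.4316, -0.1443, 0.0705]
eef_rot: [0.994, 0.106, -0.0, 0.0]
ft_force: [0.3, 0.2, 0.8]
width: 0.0625
grip_force: 0.0
time: 13.78
ee_pos: [0.4311, -0.1439, 0.1917]
eef_rot: [0.994, 0.106, -0.0, -0.0]
ft_force: [0.2, -0.7, 0.4]
width: 0.0695
grip_force: 0.0
time: 14.03
ee_pos: [0.4326, -0.1445, 0.2221]
eef_rot: [0.994, 0.106, 0.002, 0.001]
ft_force: [-1.5, -0.2, -1.3]
width: 0.0692
grip_force: 0.0
```

View pics/s6.png

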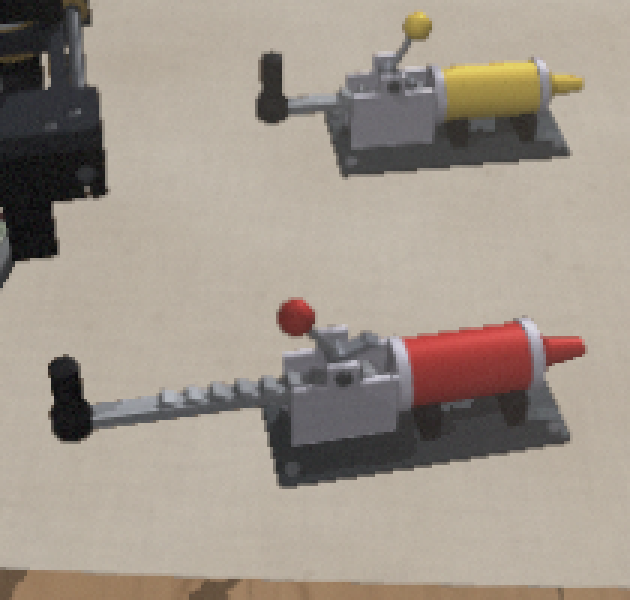

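The rod is fully out (post at crop (64,360)), the red lever is still over at (296,317), and the gripper is clear.

```bash
python3 -c "
from bench import r
print(r.close_job())"
```

```text
the job is handed in; nothing more can be done
None
```

The red filler's lever is thrown over with the pawl up, its rod is pulled back to the stop and released, the yellow filler was not touched, and the job is handed in (verdict not shown).

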